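Ear defenders back on the rail

ROBOT

A 7-joint arm with a two-finger parallel gripper is mounted at the origin on the work surface. World frame = base frame: x ahead of the robot, y to its left, z up, the work surface at z = 0. Lengths are in m, angles in rad, forces in N, time in s.
With the tool pointing down it reaches from about 0.425 to 0.875 m from the base axis. Payload 4.7 kg.
Tool frame: the origin (TCP) lies between the finger pads; the fingertips stand 11 mm ahead of it and the grasp point (between the pads) lies 8 mm behind it; z points along the fingers, y is the line along which they close (so a half turn about z gives the same grasp; the last joint's range is limited). The gripper opens to 87 mm and grips with 3 to 60 N. Pads are 19 mm wide; open, the fingers measure 117 mm over their backs; the gripper's body (75 mm by 190 mm) begins 51 mm behind the grasp point.
Start: joints at [-1.294, 0.321, -0.07, 1.45, 0.023, 1.371, -0.057], TCP at [0.169, 0.628, 0.234] pointing down, gripper open.
Joint ranges: [-2.86, 2.86], [-0.3, 2.09], [-1.38, 1.24], [0.06, 2.45], [-1.56, 4.7], [0.09, 2.05], [-2.69, 2.69]. Speed limits (rad/s): [2.57, 2.57, 3.14, 3.14, 3.14, 3.14, 3.14].

INTERFACE

Orientations are given as a rotation vector (axis times angle).
In Python, from bench import ctrl gives the robot as it stands. The module is installed in compiled form; this text tells all that it offers.
- The arm moves only by the shell command python3 -m inch 'ROWS' [FORCE]. ROWS is JSON, a list of rows, each an object with "slide": the shift along the tool's x, y, z scaled (see below), a list of three; "angular": the turn, a rotation vector about the tool's x, y, z scaled (see below), a list of three; "claw": the opening, from -1 (shut) to 1 (fully open). In form: [{"slide": [tx, ty, tz], "angular": [rx, ry, rz], "claw": claw}, ...]. A call has 1 to 10 rows; each row is the pose to reach, as a shift and turn from the pose commanded when the call began, along the tool's axes at that moment; what a row does not reach only later rows make up. The controller multiplies each number of a shift by 0.25 m and each number of a turn by 30 degrees. A row lasts 1/10 s, in which the tool goes at most 50 mm and 8.59 degrees, less where a joint would pass 70% of its speed; a pose out of reach is approached as far as the arm can. A call with a number of a shift or a turn outside -1 to 1 is refused whole. A call with a gripper value outside its range is refused whole. The fingers move at their own pace and stop on an object; FORCE is the grip in N (left out, the last holds). Time passes only in rows, so rows that repeat a pose let the fingers close. It gives the time, the measured TCP pose, the force, the opening and the grip force at its end, in the units of the state.
- ctrl.get_state(): the state, without advancing time (a new reading comes with each control period).
- ctrl.get_image(name): name is "scene" or "top" or "wrist"; returns a dict with "color" (420x560x3 uint8, red, green, blue), "depth" (420x560 float32, m along the optical axis (not along the pixel's ray), 0 where there is no reading), "camera_matrix" (3x3 intrinsics, pixels), "extrinsics" (4x4, takes a point from camera to world coordinates); the wrist camera has in their place "tool_from_camera" (4x4, takes a point from camera to tool coordinates, whose origin is the TCP and whose axes are the flange's). Camera axes: x right, y up, looking along -z (the intrinsics and any distortion apply to the point x, -y, -z); pixel columns grow to the right and rows downward; lengths in m; the calibration is good to about 2 mm. The wrist camera is an equidistant fisheye: a pixel r from the principal point sees the ray r / f radians off the axis. A picture is of the moment at which its call begins: read the wrist's pose just before it.
- ctrl.close_job(): hands the job in; it is judged then, once.
Trained networks look in the newest picture that a camera, given by its name, has taken for a name from the list of things; names that differ only in an ending like _2 or _b are one class to them, and where a whole thing is asked for, a point or a joint stands for the part that bears it (a point fixed in the world has none). Each returns a list of dicts, best first, with "confidence" (0 to 1); they miss things now and then, are a little off and sometimes report something else, mostly with a low value. They report only what shows in the picture. A call takes as long as a camera call. They do not tell look-alikes from the thing itself.
- ctrl.find_in(query, camera): "bbox" ([centre column, centre row, width, height] in pixels, round what is visible of it).
- ctrl.outline_of(query, camera): "mask" (420x560 bool, what is visible of it) and "bbox" ([centre column, centre row, width, height] in pixels, round what is visible of it).
The state is a dict: "time": time; "joint_positions": joint angles; "qd": joint speeds; "joint_torque": joint torques, N m; "position": TCP position; "tool_rot": TCP orientation; "ft_force": force on the tool from outside, world axes, zero at the start; "torque": the same for the moment, N m; "grip_width": opening from 0.0 (shut) to 1.0 (fully open); "grip_force": force on a finger pad.
Only numpy, scipy, OpenCV 4.12 (cv2) and the standard library are available. Lean on these libraries where they do the work, as an engineer would, in place of code of your own. Each camera call takes 0.05 s, during which the arm holds its last target. There are 200 camera calls.

TASK

The ear defenders have fallen flat on their side on the workbench. Stand them upright on their two cups on the bench and let go of them; then take them again and hang them by the headband over the middle of the rubber sleeve on the rail, one cup on each side of the bar, lowering them gently so that they hang straight and still. Do not knock over or push aside the spray can, the roll of tape or the jar.

Things in the scene. Friction and masses are not known exactly. Their poses are not given: they have to be found in the camera images.
- ear_defenders: Loose rigid ear defenders, 0.25 kg, a U of headband and two cups, 60 (x) by 151 (y) by 150 (z). Own frame: z from cups to headband, y cup to cup, x normal to the U; origin midway between the cups, level with their flat undersides. Alike from both sides (half turn about z). Starts lying on one flat side: x vertical, z level, origin 30 above the bench. Must end standing, then hung, with z up.
- crown (a point): Middle of the underside of the ear defenders' crown pad (0, 0, 128 in their frame; same axes); rests on the sleeve when hung. The pad is 24 wide (x) and 22 thick (z), spans y = +-40; its middle 28 is flat (z 128 to 150), then it slopes down 24 degrees. Beyond it a steel band 18 wide (x), 5 thick, curves down to the cups at y = +-70.
- cup_a (a point): Centre of one cup of the ear defenders (0, 57, 35 in their frame; same axes). A cup is a block 60 (x) by 35 (y, from 40 to 75) by 70 (z, from 0 to 70); 80 lies free between the cups.
- cup_b (a point): Centre of the other cup of the ear defenders (0, -57, 35 in their frame; same axes), same size.
- sleeve: Black rubber sleeve on the bar of the rail, diameter 20, length 64, fixed: the empty place. Origin at its centre on the bar's axis, 150 above the bench; its y runs along the bar, x level across the bar, z up.
- rail: Fixed green stand with a level steel bar, diameter 16, length 400, axis 150 above the bench, on two posts 18 square at y = +-190 (feet 90 by 50). Origin on the bench below the bar's middle; y along the bar.
- hung_ears: Other ear defenders of the same kind already hanging on the bar, fixed. Origin on the bar's axis; takes 60 along the bar (y), 151 across it (x), from 30 above the bar's axis down to 120 below.
- hung_clamp: Steel C-clamp already hanging on the bar, fixed. Origin on the bar's axis; takes 60 along the bar (y), from -90 to 60 across it (x), from 21 above the axis to 63 below.
- spray_can: Spray can standing upright, diameter 52, height 165. Origin at the centre of its underside, z up.
- tape: Roll of tape lying flat, diameter 90, height 30. Origin at the centre of its underside, z up.
- jar: Glass jar standing upright, diameter 64, height 85. Origin at the centre of its underside, z up.
Things that resemble listed ones, but are neither listed nor needed, are in the scene too. What is shaped like the tape but green or pink is not meant.

How it is judged:
By the outcome, as a careful person would: the job done as asked, in the order asked, and still so for the second after the job is handed in, with the robot touching nothing.
It also fails if it takes over 72 s, if anything falls off the work surface, if the arm or the gripper's body presses on something with over 40 N, if the wrist force passes 120 N, or if a joint passes its speed limit or range.

## Working session

There is one attempt and no reset: what is moved stays moved. The work goes in short steps, Python scripts to look and compute and a shell command to move; the robot and the scene stay as the last step left them, time stands still between calls to the robot, and variables do not carry over. Pictures are saved under pics/ and viewed, at most 10 in all, crops included, and the job is handed in when it is done.

```bash
mkdir -p pics
cat > h.py <<'E'
import numpy as np, cv2
from bench import ctrl
from scipy.spatial.transform import Rotation as R
def cloud(im):
    K=im["camera_matrix"];d=im["depth"];v,u=np.mgrid[0:420,0:560]
    p=np.stack([(u-K[0,2])/K[0,0]*d,-(v-K[1,2])/K[1,1]*d,-d,np.ones_like(d)],-1)
    w=(p@im["extrinsics"].T)[...,:3]; w[d==0]=np.nan
    return w
E
python3 - <<'E'
from h import *
s=ctrl.get_state();print(s["position"],s["tool_rot"],s["time"],s["ft_force"])
ims={}
for c in("top","scene"):
    im=ctrl.get_image(c);ims[c]=im
    cv2.imwrite(f"pics/{c}0.png",im["color"][...,::-1]);np.savez(f"{c}0.npz",**im)
    w=cloud(im)
    for q in("ear_defenders","sleeve","rail","hung_ears","hung_clamp","spray_can","tape","jar"):
        for r in ctrl.outline_of(q,c)[:4]:
            m=r["mask"];p=w[m];p=p[~np.isnan(p[:,0])]
            print(c,q,round(r["confidence"],2),np.round(r["bbox"]),np.round(np.median(p,0),3),np.round(np.percentile(p,2,0),3),np.round(np.percentile(p,98,0),3))
E
```

```text
[0.16877789 0.62715514 0.23247598] [-4.11557168e-01 -3.11435693e+00  2.94269035e-03] 0.0 [-0.9618863   0.60962996 -0.14237098]
top ear_defenders 0.77 [343. 226.  59.  62.] [ 0.525 -0.187  0.055] [ 0.465 -0.243 -0.001] [ 0.613 -0.096  0.063]
top ear_defenders 0.29 [139. 212.  33.  61.] [0.549 0.341 0.11 ] [0.483 0.316 0.041] [0.626 0.37  0.181]
top sleeve 0.54 [344. 225.  61.  58.] [ 0.529 -0.188  0.055] [ 0.465 -0.243  0.011] [ 0.61  -0.096  0.063]
top sleeve 0.49 [224. 209.  26.   8.] [0.566 0.125 0.158] [0.556 0.094 0.149] [0.576 0.151 0.163]
top rail 0.72 [182. 213. 179.  33.] [0.559 0.208 0.076] [0.516 0.025 0.002] [0.61  0.447 0.16 ]
top hung_ears 0.96 [137. 212.  39.  59.] [0.551 0.34  0.11 ] [0.483 0.316 0.039] [0.628 0.365 0.182]
top hung_clamp 0.88 [177. 213.  14.  62.] [0.55  0.236 0.168] [0.48  0.227 0.002] [0.621 0.252 0.174]
top spray_can 0.97 [379. 304.  26.  30.] [ 0.349 -0.244  0.124] [ 0.321 -0.296 -0.001] [ 0.369 -0.232  0.157]
top tape 0.7 [378. 171.  38.  35.] [ 0.69  -0.274  0.028] [ 0.648 -0.312 -0.   ] [ 0.731 -0.227  0.033]
top tape 0.68 [324. 174.  35.  38.] 
[... 1164 characters left out ...]
[0.609 0.343 0.094] [ 0.48   0.315 -0.001] [0.634 0.377 0.179]
scene spray_can 0.64 [229. 147.  26.  54.] [ 0.361 -0.249  0.085] [ 0.332 -0.282  0.005] [ 0.371 -0.234  0.161]
scene tape 0.96 [245. 336.  50.  52.] [0.833 0.017 0.027] [ 0.787 -0.025  0.003] [0.869 0.058 0.031]
scene tape 0.76 [151. 251.  42.  38.] [ 0.697 -0.271  0.023] [ 0.655 -0.312  0.003] [ 0.737 -0.229  0.032]
scene tape 0.61 [214. 260.  44.  40.] [ 0.686 -0.128  0.024] [ 0.64  -0.171  0.003] [ 0.722 -0.088  0.032]
scene jar 0.56 [135. 203.  31.  41.] [ 0.621 -0.367  0.057] [ 0.582 -0.406  0.001] [ 0.637 -0.351  0.087]
scene jar 0.4 [223. 211.  74.  57.] [ 0.559 -0.186  0.04 ] [ 0.468 -0.241  0.008] [ 0.616 -0.097  0.061]
```

View pics/top0.png

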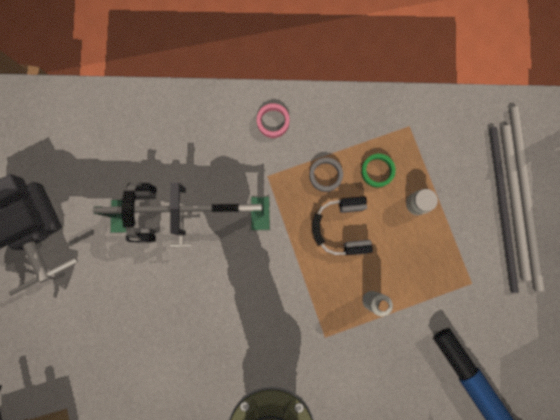

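View pics/scene0.png

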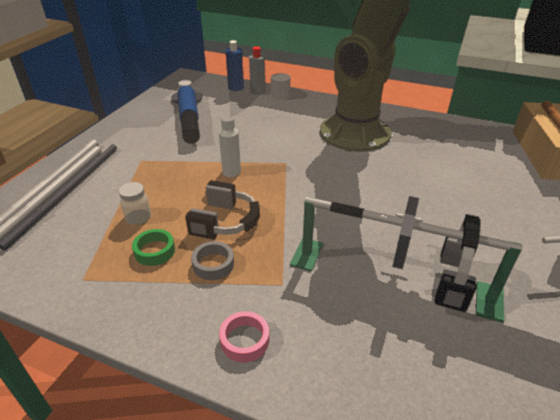

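Run:
```python
from h import *
z={c:dict(np.load(f"{c}0.npz")) for c in("top","scene")}
P=[]
for c in z:
    w=cloud(z[c]); m=(w[...,0]>.44)&(w[...,0]<.64)&(w[...,1]>-.27)&(w[...,1]<-.06)&(w[...,2]>.05)&(w[...,2]<.075)
    n,l=cv2.connectedComponents(m.astype(np.uint8))
    for i in range(1,n):
        p=w[l==i]
        if len(p)>30: 
            b=cv2.minAreaRect(p[:,:2].astype(np.float32)); print(c,len(p),p.mean(0).round(4),np.round(b[0],4),np.round(b[1],4),b[2])
    m=(w[...,0]>.44)&(w[...,0]<.63)&(w[...,1]>-.27)&(w[...,1]<-.06)&(w[...,2]>.03)&(w[...,2]<.05)
    p=w[m]; p=p[p[:,1]>-.12]; print(c,"crown part",len(p),p.mean(0).round(4),p[:,1].max())
    # bar & sleeve
    m=(w[...,0]>.53)&(w[...,0]<.61)&(w[...,1]>.03)&(w[...,1]<.20)&(w[...,2]>.145)&(w[...,2]<.17)
    p=w[m]; col=z[c]["color"][m].mean(1); f=np.polyfit(p[:,1],p[:,0],1); print(c,"bar x=f(y)",f)
    d=p[col<60]; print("dark",len(d),np.percentile(d,[2,50,98],0).round(4).tolist(),p[:,2].max())
    m=(w[...,0]>.46)&(w[...,0]<.64)&(w[...,1]>.0)&(w[...,1]<.47)&(w[...,2]>.1)&(w[...,2]<.2);p=w[m];print("rail y ext",p[:,1].min(),p[:,1].max())
im=z["top"]["color"][160:330,280:460,::-1]
cv2.imwrite("pics/crop1.png",cv2.resize(im,None,fx=3.5,fy=3.5,interpolation=cv2.INTER_CUBIC))
```

```text
top 350 [ 0.5955 -0.1991  0.0579] [ 0.596  -0.1996] [0.0353 0.0687] 6.999568939208984
top 355 [ 0.4817 -0.2128  0.0579] [ 0.4821 -0.2136] [0.0347 0.0711] 6.902293682098389
top crown part 279 [ 0.5315 -0.1065  0.0409] -0.09120167333947737
top bar x=f(y) [-0.0379731   0.57077022]
dark 208 [[0.5583, 0.0916, 0.1517], [0.5666, 0.1216, 0.1579], [0.5763, 0.1511, 0.1627]] 0.16396084765678642
rail y ext 0.036539976394930104 0.4350168079740573
scene 298 [ 0.4865 -0.2135  0.0578] [ 0.4833 -0.2153] [0.0389 0.0691] 5.497224807739258
scene 359 [ 0.6006 -0.1997  0.0579] [ 0.5973 -0.2019] [0.0361 0.0683] 5.7561774253845215
scene crown part 293 [ 0.5394 -0.1073  0.04  ] -0.09361959344114795
scene bar x=f(y) [-0.04097206  0.57677818]
dark 295 [[0.5656, 0.0473, 0.146], [0.5744, 0.1185, 0.1555], [0.5787, 0.1484, 0.1605]] 0.16153776934118047
rail y ext 0.032542689369433386 0.43325795316461846
```

View pics/crop1.png

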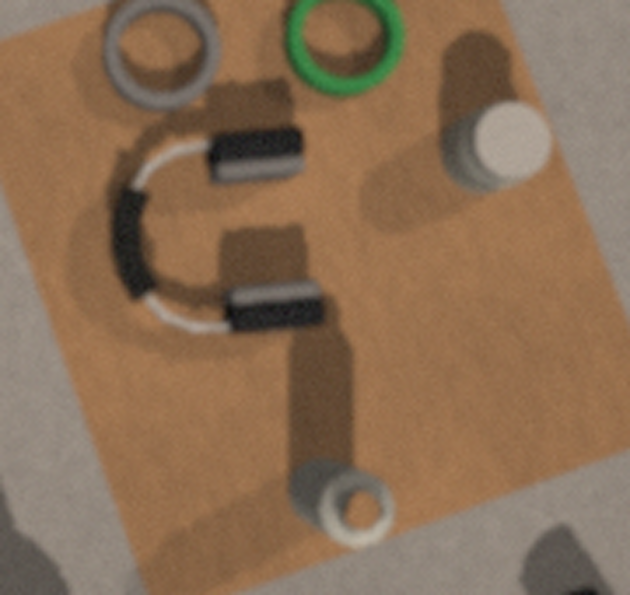

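The pictures show the thing wanted: ear defenders with a black crown and a grey band, lying on the orange mat. Top (343,226), cups at (353,204) and (358,248), crown at (318,228). It could be taken for the hung pair at (137,212). The tapes are grey (324,174), which is the real one, green (378,171) and pink (273,120). The can is at (379,304) and the jar at (423,202). The crop confirms the choice.

```bash
cat > plan.py <<'E'
# usage: plan.py x y z yaw tilt  (grasp point; tool-y azimuth deg; tilt: + = tool leans to point along -tool-x horizontally)
import sys
from h import *
x,y,z,yaw,tilt=map(float,sys.argv[1:6])
s=ctrl.get_state(); R0=R.from_rotvec(s["tool_rot"]); p0=np.array(s["position"])
a=np.radians(yaw); ty=np.array([np.cos(a),np.sin(a),0]); h=np.cross(ty,[0,0,-1]); b=np.radians(tilt)
t=np.array([0,0,-1])*np.cos(b)-h*np.sin(b)
R1=R.from_matrix(np.stack([np.cross(ty,t),ty,t],1)); p1=np.array([x,y,z])+.008*t
d=R0.inv().apply(p1-p0)/.25; w=(R0.inv()*R1).as_rotvec(degrees=True)/30
print("t",round(s["time"],2),"gp",(p0-.008*R0.as_matrix()[:,2]).round(4),"toolz",R0.as_matrix()[:,2].round(3),"tooly",R0.as_matrix()[:,1].round(3))
print("F",np.round(s["ft_force"],1),"grip",round(s["grip_width"],3),round(s["grip_force"],1),"j",np.round(s["joint_positions"],2))
print("slide",d.round(3).tolist(),"ang",w.round(3).tolist(),"half",(d/2).round(3).tolist(),(w/2).round(3).tolist(),"third",(d/3).round(3).tolist(),(w/3).round(3).tolist())
E
python3 plan.py 0.45 0.35 0.34 45 0
```

```text
t 0.9 gp [0.1689 0.6277 0.2416] toolz [ 0.  0. -1.] tooly [0.26  0.966 0.   ]
F [0.  0.6 0.2] grip 1.001 0.0 j [-1.29  0.32 -0.07  1.45  0.02  1.37 -0.06]
slide [-1.374, -0.78, -0.394] ang [0.0, -0.0, 0.998] half [-0.687, -0.39, -0.197] [0.0, -0.0, 0.499] third [-0.458, -0.26, -0.131] [0.0, -0.0, 0.333]
```

```bash
python3 -m inch '[{"slide":[0,0,-0.2],"angular":[0,0,0],"claw":1},{"slide":[-0.7,-0.39,-0.39],"angular":[0,0,0.5],"claw":1},{"slide":[-0.7,-0.39,-0.39],"angular":[0,0,0.5],"claw":1},{"slide":[-0.7,-0.39,-0.39],"angular":[0,0,0.5],"claw":1},{"slide":[-0.7,-0.39,-0.39],"angular":[0,0,0.5],"claw":1},{"slide":[-0.7,-0.39,-0.39],"angular":[0,0,0.5],"claw":1},{"slide":[-0.7,-0.39,-0.39],"angular":[0,0,0.5],"claw":1}]'; python3 plan.py 0.47 -0.05 0.34 7 0
```

```text
time: 1.6
position: [0.3145, 0.4869, 0.3321]
tool_rot: [0.821, 3.032, 0.003]
ft_force: [-0.5, -0.0, 0.7]
grip_width: 0.997
grip_force: 0.0
t 1.6 gp [0.3145 0.4869 0.3401] toolz [ 0.001  0.002 -1.   ] tooly [0.505 0.863 0.002]
F [-0.5 -0.   0.7] grip 0.997 0.0 j [-1.11  0.14  0.07  1.48 -0.01  1.52  0.01]
slide [-1.621, -1.54, -0.002] ang [0.004, -0.002, 1.756] half [-0.81, -0.77, -0.001] [0.002, -0.001, 0.878] third [-0.54, -0.513, -0.001] [0.001, -0.001, 0.585]
```

```bash
python3 -m inch '[{"slide":[-0.81,-0.77,0],"angular":[0,0,0.88],"claw":1},{"slide":[-0.81,-0.77,0],"angular":[0,0,0.88],"claw":1},{"slide":[-0.81,-0.77,0],"angular":[0,0,0.88],"claw":1},{"slide":[-0.81,-0.77,0],"angular":[0,0,0.88],"claw":1},{"slide":[-0.81,-0.77,0],"angular":[0,0,0.88],"claw":1},{"slide":[-0.81,-0.77,0],"angular":[0,0,0.88],"claw":1},{"slide":[-0.81,-0.77,0],"angular":[0,0,0.88],"claw":1}]'; python3 plan.py 0.47 -0.05 0.32 7 0
```

```text
time: 2.3
position: [0.3923, 0.2173, 0.3313]
tool_rot: [1.492, 2.764, 0.001]
ft_force: [-0.2, 0.8, 0.6]
grip_width: 0.999
grip_force: 0.0
t 2.3 gp [0.3923 0.2173 0.3393] toolz [ 0.001  0.    -1.   ] tooly [0.836 0.549 0.001]
F [-0.2  0.8  0.6] grip 0.999 0.0 j [-0.9  -0.16  0.29  1.77  0.05  1.53 -0.03]
slide [-1.064, -0.327, 0.077] ang [0.001, -0.0, 0.876] half [-0.532, -0.163, 0.039] [0.001, -0.0, 0.438] third [-0.355, -0.109, 0.026] [0.0, -0.0, 0.292]
```

```bash
python3 -m inch '[{"slide":[-1,-0.31,0.07],"angular":[0,0,0.88],"claw":1},{"slide":[-1,-0.31,0.07],"angular":[0,0,0.88],"claw":1},{"slide":[-1,-0.31,0.07],"angular":[0,0,0.88],"claw":1},{"slide":[-1,-0.31,0.07],"angular":[0,0,0.88],"claw":1},{"slide":[-1,-0.31,0.07],"angular":[0,0,0.88],"claw":1},{"slide":[-1,-0.31,0.07],"angular":[0,0,0.88],"claw":1},{"slide":[-1,-0.31,0.07],"angular":[0,0,0.88],"claw":1}]'; python3 plan.py 0.481 -0.165 0.15 7 38
```

```text
time: 3.0
position: [0.4654, -0.0309, 0.3133]
tool_rot: [-2.08, -2.354, 0.001]
ft_force: [0.2, -0.1, 0.1]
grip_width: 1.003
grip_force: 0.0
t 3.0 gp [ 0.4654 -0.0309  0.3213] toolz [-0. -0. -1.] tooly [ 0.992  0.123 -0.   ]
F [ 0.2 -0.1  0.1] grip 1.003 0.0 j [-0.65 -0.15  0.6   1.77  0.08  1.49  0.06]
slide [-0.56, -0.004, 0.678] ang [-0.0, -1.267, 0.002] half [-0.28, -0.002, 0.339] [-0.0, -0.633, 0.001] third [-0.187, -0.001, 0.226] [-0.0, -0.422, 0.001]
```

```bash
python3 -m inch '[{"slide":[-0.2,0,0.3],"angular":[0,-0.28,0],"claw":1},{"slide":[-0.28,0,0.4],"angular":[0,-0.6,0],"claw":1},{"slide":[-0.35,0,0.5],"angular":[0,-0.9,0],"claw":1},{"slide":[-0.35,0,0.5],"angular":[0,-0.99,0],"claw":1},{"slide":[-0.35,0,0.5],"angular":[0,-0.99,0],"claw":1},{"slide":[-0.35,0,0.5],"angular":[0,-0.99,0],"claw":1}]'; python3 plan.py 0.472 -0.133 0.129 7 38
```

```text
time: 3.6
position: [0.4768, -0.115, 0.1889]
tool_rot: [1.791, 2.039, -0.473]
ft_force: [-0.2, 0.3, -0.0]
grip_width: 0.998
grip_force: 0.0
t 3.6 gp [ 0.4763 -0.1111  0.1958] toolz [ 0.064 -0.49  -0.869] tooly [0.992 0.129 0.001]
F [-0.2  0.3 -0. ] grip 0.998 0.0 j [-0.67 -0.04  0.47  2.04  0.57  1.23 -0.29]
slide [0.054, -0.029, 0.274] ang [0.009, -0.28, 0.011] half [0.027, -0.014, 0.137] [0.004, -0.14, 0.005] third [0.018, -0.01, 0.091] [0.003, -0.093, 0.004]
```

```bash
python3 -m inch '[{"slide":[0.05,-0.03,0.27],"angular":[0.01,-0.28,0.01],"claw":1},{"slide":[0.05,-0.03,0.27],"angular":[0.01,-0.28,0.01],"claw":1},{"slide":[0.05,-0.03,0.27],"angular":[0.01,-0.28,0.01],"claw":1},{"slide":[0.05,-0.03,0.27],"angular":[0.01,-0.28,0.01],"claw":1}]'; python3 plan.py 0.481 -0.2066 0.034 7 38
python3 - <<'E'
from h import *
im=ctrl.get_image("wrist");cv2.imwrite("pics/w1.png",im["color"][...,::-1])
E
```

```text
time: 4.0
position: [0.4728, -0.1409, 0.1255]
tool_rot: [1.717, 1.929, -0.589]
ft_force: [0.5, -0.6, 1.0]
grip_width: 0.998
grip_force: 0.0
t 4.0 gp [ 0.4722 -0.136   0.1318] toolz [ 0.073 -0.612 -0.788] tooly [0.993 0.117 0.002]
F [ 0.5 -0.6  1. ] grip 0.998 0.0 j [-0.67  0.09  0.46  2.14  0.71  1.11 -0.48]
slide [0.017, 0.001, 0.483] ang [-0.003, 0.001, -0.01] half [0.008, 0.001, 0.242] [-0.002, 0.0, -0.005] third [0.006, 0.0, 0.161] [-0.001, 0.0, -0.003]
```

View pics/w1.png

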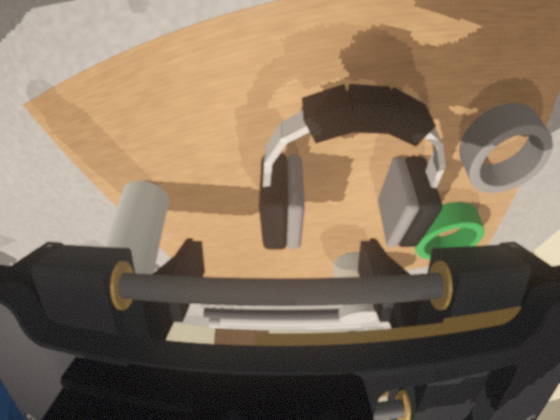

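The near cup is at (282,200), centred between the fingers at (190,260) and (375,260); the spray can at (140,220) is clear. I'll check where the wrist camera sits before descending.

```bash
python3 - <<'E'
from h import *
print(ctrl.get_image("wrist")["tool_from_camera"].round(3))
E
python3 -m inch '[{"slide":[0.01,0,0.12],"angular":[0,0,0],"claw":1},{"slide":[0.01,0,0.24],"angular":[0,0,0],"claw":1},{"slide":[0.01,0,0.24],"angular":[0,0,0],"claw":1}]'
```

```text
[[ 0.001  0.96   0.28   0.078]
 [ 1.    -0.001 -0.001  0.001]
 [-0.001  0.28  -0.96  -0.151]
 [ 0.     0.     0.     1.   ]]
time: 4.4
position: [0.4742, -0.1782, 0.0748]
tool_rot: [1.719, 1.928, -0.597]
ft_force: [-0.8, -1.2, -0.3]
grip_width: 1.005
grip_force: 0.0
```

```bash
python3 plan.py 0.481 -0.2066 0.034 7 38; python3 -m inch '[{"slide":[0.005,0,0.12],"angular":[0,0,0],"claw":1},{"slide":[0.01,0,0.225],"angular":[0,0,0],"claw":1},{"slide":[0.01,0,0.225],"angular":[0,0,0],"claw":1},{"slide":[0.01,0,0.225],"angular":[0,0,0],"claw":1}]'; python3 plan.py 0.481 -0.2066 0.034 7 38
```

```text
t 4.4 gp [ 0.4736 -0.1733  0.0811] toolz [ 0.068 -0.614 -0.787] tooly [ 0.994  0.113 -0.002]
F [-0.8 -1.2 -0.3] grip 1.005 0.0 j [-0.62  0.18  0.5   2.18  0.73  0.96 -0.49]
slide [0.01, 0.015, 0.232] ang [-0.014, 0.004, -0.011] half [0.005, 0.007, 0.116] [-0.007, 0.002, -0.005] third [0.003, 0.005, 0.077] [-0.005, 0.001, -0.004]
time: 4.8
position: [0.4803, -0.208, 0.0306]
tool_rot: [1.715, 1.929, -0.591]
ft_force: [0.1, -0.6, 0.8]
grip_width: 0.998
grip_force: 0.0
t 4.8 gp [ 0.4797 -0.2031  0.0369] toolz [ 0.073 -0.613 -0.787] tooly [0.993 0.117 0.001]
F [ 0.1 -0.6  0.8] grip 0.998 0.0 j [-0.56  0.29  0.52  2.19  0.75  0.82 -0.51]
slide [-0.004, 0.004, 0.018] ang [-0.005, 0.003, -0.008] half [-0.002, 0.002, 0.009] [-0.002, 0.002, -0.004] third [-0.001, 0.001, 0.006] [-0.002, 0.001, -0.003]
```

Good. Close.

```bash
python3 -m inch '[{"slide":[0,0.004,0.015],"angular":[0,0,0],"claw":-1},{"slide":[0,0.004,0.015],"angular":[0,0,0],"claw":-1},{"slide":[0,0.004,0.015],"angular":[0,0,0],"claw":-1},{"slide":[0,0.004,0.015],"angular":[0,0,0],"claw":-1},{"slide":[0,0.004,0.015],"angular":[0,0,0],"claw":-1},{"slide":[0,0.004,0.015],"angular":[0,0,0],"claw":-1},{"slide":[0,0.004,0.015],"angular":[0,0,0],"claw":-1}]' 45; python3 plan.py 0.48 -0.15 0.20 7 38
```

```text
time: 5.5
position: [0.4803, -0.2108, 0.0262]
tool_rot: [1.715, 1.93, -0.594]
ft_force: [0.4, -0.1, -0.7]
grip_width: 0.449
grip_force: 0.0
t 5.5 gp [ 0.4797 -0.2059  0.0325] toolz [ 0.071 -0.613 -0.787] tooly [ 0.993  0.117 -0.001]
F [ 0.4 -0.1 -0.7] grip 0.449 0.0 j [-0.56  0.3   0.53  2.19  0.76  0.8  -0.51]
slide [-0.239, 0.027, -0.664] ang [-0.008, 0.003, -0.006] half [-0.119, 0.013, -0.332] [-0.004, 0.002, -0.003] third [-0.08, 0.009, -0.221] [-0.003, 0.001, -0.002]
```

Still closing (39 mm); give it a few more rows, then lift.

```bash
python3 -m inch '[{"slide":[0,0,0],"angular":[0,0,0],"claw":-1},{"slide":[0,0,0],"angular":[0,0,0],"claw":-1},{"slide":[0,0,0],"angular":[0,0,0],"claw":-1},{"slide":[0,0,0],"angular":[0,0,0],"claw":-1}]'; python3 plan.py 0.48 -0.15 0.20 7 38
```

```text
time: 5.9
position: [0.4805, -0.2107, 0.0262]
tool_rot: [1.715, 1.93, -0.593]
ft_force: [0.7, 0.8, -0.4]
grip_width: 0.405
grip_force: 45.0
t 5.9 gp [ 0.4799 -0.2058  0.0325] toolz [ 0.072 -0.613 -0.787] tooly [ 0.993  0.117 -0.001]
F [ 0.7  0.8 -0.4] grip 0.405 45.0 j [-0.56  0.3   0.52  2.19  0.76  0.8  -0.51]
slide [-0.239, 0.026, -0.664] ang [-0.007, 0.003, -0.005] half [-0.119, 0.013, -0.332] [-0.003, 0.001, -0.003] third [-0.08, 0.009, -0.221] [-0.002, 0.001, -0.002]
```

```bash
python3 -m inch '[{"slide":[-0.06,0,-0.15],"angular":[0,0,0],"claw":-1},{"slide":[-0.12,0.01,-0.33],"angular":[0,0,0],"claw":-1},{"slide":[-0.2,0.02,-0.5],"angular":[0,0.2,0],"claw":-1},{"slide":[-0.24,0.026,-0.66],"angular":[0,0.45,0],"claw":-1},{"slide":[-0.24,0.026,-0.66],"angular":[0,0.7,0],"claw":-1},{"slide":[-0.24,0.026,-0.66],"angular":[0,1,0],"claw":-1},{"slide":[-0.24,0.026,-0.66],"angular":[0,1,0],"claw":-1},{"slide":[-0.24,0.026,-0.66],"angular":[0,1,0],"claw":-1}]'; python3 plan.py 0.49 -0.10 0.20 5 -22
```

```text
time: 6.7
position: [0.4793, -0.1568, 0.1922]
tool_rot: [2.019, 2.264, -0.15]
ft_force: [-0.1, 0.8, -3.1]
grip_width: 0.4
grip_force: 45.0
t 6.7 gp [ 0.4792 -0.1556  0.2001] toolz [ 0.012 -0.143 -0.99 ] tooly [ 0.993  0.114 -0.004]
F [-0.1  0.8 -3.1] grip 0.4 45.0 j [-0.5  -0.02  0.66  1.93  0.16  1.2   0.22]
slide [0.23, 0.069, -0.035] ang [-0.014, 1.008, 0.051] half [0.115, 0.034, -0.018] [-0.007, 0.504, 0.025] third [0.077, 0.023, -0.012] [-0.005, 0.336, 0.017]
```

```bash
python3 -m inch '[{"slide":[0.15,0.07,-0.03],"angular":[0,0.3,0.01],"claw":-1},{"slide":[0.23,0.07,-0.03],"angular":[-0.01,0.6,0.03],"claw":-1},{"slide":[0.23,0.07,-0.03],"angular":[-0.01,0.9,0.05],"claw":-1},{"slide":[0.23,0.07,-0.03],"angular":[-0.01,1,0.05],"claw":-1},{"slide":[0.23,0.07,-0.03],"angular":[-0.01,1,0.05],"claw":-1},{"slide":[0.23,0.07,-0.03],"angular":[-0.01,1,0.05],"claw":-1}]'; python3 plan.py 0.49 -0.09 0.18 3 -45
```

```text
time: 7.3
position: [0.4901, -0.0946, 0.1905]
tool_rot: [-1.91, -2.095, -0.363]
ft_force: [0.3, 0.4, -1.9]
grip_width: 0.401
grip_force: 45.0
t 7.3 gp [ 0.4904 -0.0975  0.1979] toolz [-0.039  0.369 -0.929] tooly [ 0.996  0.093 -0.005]
F [ 0.3  0.4 -1.9] grip 0.401 45.0 j [-0.31  0.19  0.77  1.81 -0.46  1.43  0.68]
slide [0.014, 0.003, 0.075] ang [-0.051, 0.774, 0.061] half [0.007, 0.001, 0.038] [-0.025, 0.387, 0.03] third [0.005, 0.001, 0.025] [-0.017, 0.258, 0.02]
```

```bash
python3 -m inch '[{"slide":[0,0,0],"angular":[-0.02,0.28,0.03],"claw":-1},{"slide":[0,0,0],"angular":[-0.05,0.56,0.06],"claw":-1},{"slide":[0,0,0.03],"angular":[-0.05,0.78,0.06],"claw":-1},{"slide":[0,0,0.03],"angular":[-0.05,0.78,0.06],"claw":-1},{"slide":[0,0,0.03],"angular":[-0.05,0.78,0.06],"claw":-1}]'; python3 plan.py 0.49 -0.09 0.10 3 -52
```

```text
time: 7.8
position: [0.4907, -0.0919, 0.1847]
tool_rot: [-1.704, -1.799, -0.711]
ft_force: [-0.5, 0.1, -2.0]
grip_width: 0.401
grip_force: 45.0
t 7.8 gp [ 0.491  -0.0975  0.1903] toolz [-0.036  0.709 -0.705] tooly [0.999 0.053 0.002]
F [-0.5  0.1 -2. ] grip 0.401 45.0 j [-0.05  0.44  0.75  1.75 -0.82  1.72  0.96]
slide [-0.231, -0.003, 0.276] ang [0.001, 0.227, 0.004] half [-0.116, -0.001, 0.138] [0.001, 0.113, 0.002] third [-0.077, -0.001, 0.092] [0.0, 0.076, 0.001]
```

```bash
python3 -m inch '[{"slide":[-0.1,0,0.12],"angular":[0,0.1,0],"claw":-1},{"slide":[-0.23,0,0.28],"angular":[0,0.23,0],"claw":-1},{"slide":[-0.23,0,0.28],"angular":[0,0.23,0],"claw":-1},{"slide":[-0.23,0,0.28],"angular":[0,0.23,0],"claw":-1},{"slide":[-0.23,0,0.28],"angular":[0,0.23,0],"claw":-1}]'; python3 plan.py 0.49 -0.09 0.06 3 -52
python3 - <<'E'
from h import *
im=ctrl.get_image("scene");cv2.imwrite("pics/s2.png",cv2.resize(im["color"][100:330,130:430,::-1],None,fx=2.5,fy=2.5))
w=cloud(im)
for r in ctrl.outline_of("ear_defenders","scene")[:2]:
    p=w[r["mask"]];p=p[~np.isnan(p[:,0])];print(r["confidence"],r["bbox"],np.percentile(p,[3,50,97],0).round(3).tolist())
    # face facing +x : outer far cup face ; take points x> .61
    q=p[(p[:,0]>np.percentile(p[:,0],60))]
    print(cv2.minAreaRect(q[:,1:].astype(np.float32)))
E
```

```text
time: 8.3
position: [0.4929, -0.0839, 0.0998]
tool_rot: [-1.624, -1.723, -0.806]
ft_force: [-0.3, 0.2, -1.4]
grip_width: 0.397
grip_force: 45.0
t 8.3 gp [ 0.4932 -0.0902  0.1047] toolz [-0.034  0.788 -0.615] tooly [0.999 0.053 0.012]
F [-0.3  0.2 -1.4] grip 0.397 45.0 j [ 0.05  0.62  0.68  1.78 -0.94  1.72  1.13]
slide [-0.14, -0.015, 0.111] ang [0.013, -0.002, 0.019] half [-0.07, -0.008, 0.055] [0.007, -0.001, 0.009] third [-0.047, -0.005, 0.037] [0.004, -0.001, 0.006]
0.65 [255.2, 193.8, 54.7, 88.7] [[0.482, -0.11, 0.067], [0.592, -0.079, 0.127], [0.627, -0.054, 0.21]]
((-0.08113633841276169, 0.12144555151462555), (0.05805056542158127, 0.1217791810631752), 1.5355885028839111)
0.51 [133.8, 200.8, 29.8, 44.5] [[0.586, -0.402, 0.007], [0.621, -0.367, 0.058], [0.637, -0.351, 0.087]]
((-0.37846139073371887, 0.04368660971522331), (0.08785567432641983, 0.04800098389387131), 85.67523193359375)
```

View pics/s2.png

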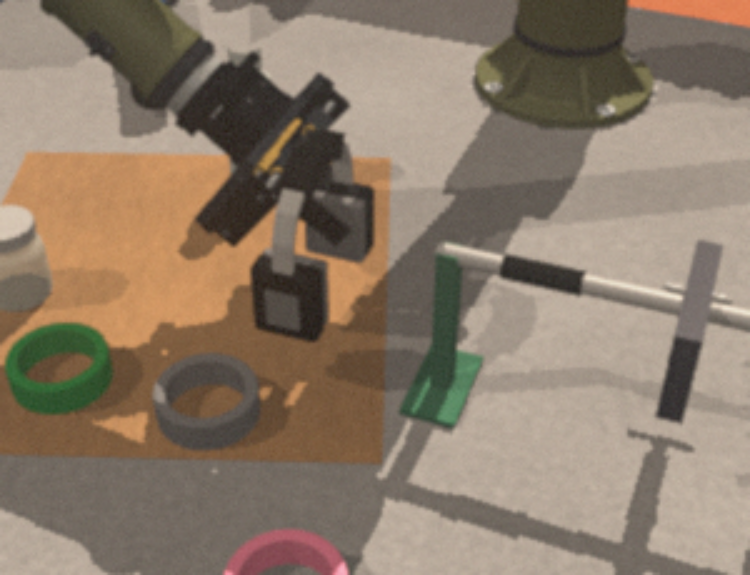

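The ears hang upright in the grip at crop pixel (290,270), clear of the tape at (208,400). Lowering.

```bash
python3 -m inch '[{"slide":[-0.07,-0.01,0.055],"angular":[0.01,0,0.01],"claw":-1},{"slide":[-0.14,-0.015,0.11],"angular":[0.013,0,0.02],"claw":-1},{"slide":[-0.145,-0.015,0.115],"angular":[0.013,0,0.02],"claw":-1},{"slide":[-0.15,-0.015,0.12],"angular":[0.013,0,0.02],"claw":-1},{"slide":[-0.15,-0.015,0.12],"angular":[0.013,0,0.02],"claw":-1}]'; python3 plan.py 0.492 -0.09 0.044 3 -52
```

```text
time: 8.9
position: [0.4884, -0.0838, 0.0493]
tool_rot: [-1.629, -1.709, -0.793]
ft_force: [-1.3, 0.8, -2.4]
grip_width: 0.403
grip_force: 45.0
t 8.9 gp [ 0.4887 -0.0901  0.0542] toolz [-0.042  0.789 -0.613] tooly [ 0.999  0.05  -0.004]
F [-1.3  0.8 -2.4] grip 0.403 45.0 j [ 0.07  0.7   0.65  1.79 -0.96  1.67  1.18]
slide [-0.032, 0.013, 0.025] ang [-0.001, -0.005, -0.009] half [-0.016, 0.007, 0.012] [-0.0, -0.003, -0.004] third [-0.011, 0.004, 0.008] [-0.0, -0.002, -0.003]
```

```bash
python3 -m inch '[{"slide":[-0.007,0,0.006],"angular":[0,0,0],"claw":-1},{"slide":[-0.014,0,0.012],"angular":[0,0,0],"claw":-1},{"slide":[-0.022,0,0.018],"angular":[0,0,0],"claw":-1},{"slide":[-0.025,0,0.02],"angular":[0,0,0],"claw":-1},{"slide":[-0.028,0,0.0225],"angular":[0,0,0],"claw":-1},{"slide":[-0.028,0,0.0225],"angular":[0,0,0],"claw":-1}]'; python3 plan.py 0.4887 -0.09 0.042 3 -52
```

```text
time: 9.5
position: [0.4873, -0.0837, 0.0405]
tool_rot: [-1.627, -1.706, -0.795]
ft_force: [-4.7, -1.0, 8.7]
grip_width: 0.4
grip_force: 45.0
t 9.5 gp [ 0.4876 -0.09    0.0454] toolz [-0.043  0.791 -0.61 ] tooly [ 0.999  0.05  -0.005]
F [-4.7 -1.   8.7] grip 0.4 45.0 j [ 0.08  0.72  0.65  1.79 -0.97  1.67  1.19]
slide [-0.011, 0.004, 0.008] ang [-0.002, -0.013, -0.01] half [-0.005, 0.002, 0.004] [-0.001, -0.006, -0.005] third [-0.004, 0.001, 0.003] [-0.001, -0.004, -0.003]
```

Contact (≈11 N). Release by opening, then look.

```bash
python3 -m inch '[{"slide":[0.003,0,-0.003],"angular":[0,0,0],"claw":0.6},{"slide":[0.003,0,-0.003],"angular":[0,0,0],"claw":0.6},{"slide":[0.003,0,-0.003],"angular":[0,0,0],"claw":0.6},{"slide":[0.003,0,-0.003],"angular":[0,0,0],"claw":0.6},{"slide":[0.003,0,-0.003],"angular":[0,0,0],"claw":0.6},{"slide":[0.003,0,-0.003],"angular":[0,0,0],"claw":0.6}]'; python3 -m inch '[{"slide":[0,0,-0.06],"angular":[0,0,0],"claw":0.6},{"slide":[0,0,-0.16],"angular":[0,0,0],"claw":0.6},{"slide":[0,0,-0.3],"angular":[0,0,0],"claw":0.6},{"slide":[0,0,-0.44],"angular":[0,0,0],"claw":0.6},{"slide":[0,0,-0.48],"angular":[0,0,0],"claw":0.6},{"slide":[0,0,-0.48],"angular":[0,0,0],"claw":0.6}]'; python3 plan.py 0.49 -0.2 0.3 60 0
python3 - <<'E'
from h import *
for c in("top","scene"):
    im=ctrl.get_image(c);w=cloud(im)
    cv2.imwrite(f"pics/{c}3.png",cv2.resize(im["color"][100:330,130:430,::-1],None,fx=2.5,fy=2.5))
    for r in ctrl.outline_of("ear_defenders",c)[:2]:
        p=w[r["mask"]];p=p[~np.isnan(p[:,0])];print(c,r["confidence"],r["bbox"],np.percentile(p,[3,50,97],0).round(3).tolist())
    m=(abs(w[...,0]-.545)<.09)&(abs(w[...,1]+.09)<.06)
    for a,b in((.06,.08),(.144,.158)):
        p=w[m&(w[...,2]>a)&(w[...,2]<b)]
        if len(p)>5: print(a,len(p),p.mean(0).round(4),cv2.minAreaRect(p[:,:2].astype(np.float32)))
E
```

```text
time: 10.1
position: [0.4873, -0.0834, 0.0392]
tool_rot: [-1.629, -1.706, -0.79]
ft_force: [0.2, 0.7, -0.7]
grip_width: 0.778
grip_force: 0.0
time: 10.7
position: [0.4927, -0.1805, 0.1136]
tool_rot: [-1.633, -1.707, -0.791]
ft_force: [-1.2, 0.7, 0.6]
grip_width: 0.797
grip_force: 0.0
t 10.7 gp [ 0.493  -0.1868  0.1186] toolz [-0.041  0.788 -0.615] tooly [ 0.999  0.047 -0.006]
F [-1.2  0.7  0.6] grip 0.797 0.0 j [ 0.2   0.72  0.7   1.6  -0.9   1.85  1.16]
slide [0.515, -0.019, -0.5] ang [0.856, -1.59, -1.777] half [0.257, -0.009, -0.25] [0.428, -0.795, -0.889] third [0.172, -0.006, -0.167] [0.285, -0.53, -0.592]
top 0.8 [307.8, 220.7, 25.9, 60.7] [[0.473, -0.107, 0.044], [0.542, -0.081, 0.11], [0.614, -0.055, 0.151]]
0.06 408 [ 0.5399 -0.0806  0.0676] ((0.5446898937225342, -0.08210648596286774), (0.1499299257993698, 0.057308971881866455), 3.2747435569763184)
0.144 228 [ 0.545  -0.0829  0.1481] ((0.5426229238510132, -0.08336609601974487), (0.0671166181564331, 0.02375182881951332), 4.203464508056641)
scene 0.65 [459.9, 263.0, 43.3, 95.8] [[0.512, 0.317, 0.039], [0.614, 0.342, 0.096], [0.634, 0.372, 0.179]]
scene 0.6 [257.2, 213.5, 48.4, 84.4] [[0.476, -0.11, 0.004], [0.579, -0.08, 0.065], [0.621, -0.054, 0.15]]
0.06 549 [ 0.5556 -0.0798  0.0679] ((0.5461326837539673, -0.08539282530546188), (0.15192687511444092, 0.05990515649318695), 3.1270737648010254)
0.144 199 [ 0.5502 -0.0845  0.1483] ((0.5463828444480896, -0.08549710363149643), (0.0621943324804306, 0.02581566758453846), 0.41154614090919495)
```

View pics/scene3.png

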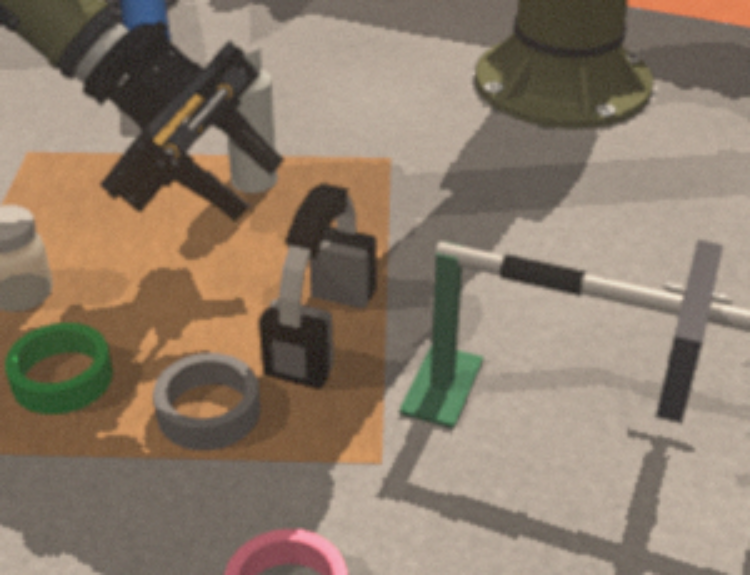

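The ears stand upright on both cups at crop pixel (318,290): 150 mm high, cup tops at 0.067. Tape, can and jar look untouched. I'll back up and re-grasp from above.

```bash
python3 -m inch '[{"slide":[0.1,0,-0.1],"angular":[0,-0.25,0],"claw":0.6},{"slide":[0.25,0,-0.2],"angular":[0,-0.5,0],"claw":0.6},{"slide":[0.4,0,-0.3],"angular":[0,-0.8,0],"claw":0.6},{"slide":[0.5,0,-0.4],"angular":[0,-1,0],"claw":0.6},{"slide":[0.5,0,-0.45],"angular":[0,-1,0],"claw":0.6},{"slide":[0.5,0,-0.45],"angular":[0,-1,0],"claw":0.6}]'; python3 plan.py 0.5437 -0.0828 0.26 93.2 0;python3 plan.py 0.5437 -0.0828 0.26 48 0
```

```text
time: 11.5
position: [0.495, -0.1896, 0.2817]
tool_rot: [-1.951, -2.054, -0.378]
ft_force: [-0.2, -0.2, -0.0]
grip_width: 0.798
grip_force: 0.0
t 11.5 gp [ 0.4951 -0.1926  0.2891] toolz [-0.024  0.377 -0.926] tooly [ 0.999  0.053 -0.005]
F [-0.2 -0.2 -0. ] grip 0.798 0.0 j [-0.23  0.27  0.92  1.58 -0.5   1.67  0.77]
slide [0.341, 0.218, 0.266] ang [0.575, -0.587, -2.967] half [0.17, 0.109, 0.133] [0.288, -0.294, -1.483] third [0.114, 0.073, 0.089] [0.192, -0.196, -0.989]
t 11.5 gp [ 0.4951 -0.1926  0.2891] toolz [-0.024  0.377 -0.926] tooly [ 0.999  0.053 -0.005]
F [-0.2 -0.2 -0. ] grip 0.798 0.0 j [-0.23  0.27  0.92  1.58 -0.5   1.67  0.77]
slide [0.341, 0.218, 0.266] ang [0.282, -0.706, -1.482] half [0.17, 0.109, 0.133] [0.141, -0.353, -0.741] third [0.114, 0.073, 0.089] [0.094, -0.235, -0.494]
```

```bash
python3 -m inch '[{"slide":[0.11,0.07,0.09],"angular":[0.19,-0.2,-0.99],"claw":0.6},{"slide":[0.11,0.07,0.09],"angular":[0.19,-0.2,-0.99],"claw":0.6},{"slide":[0.11,0.07,0.09],"angular":[0.19,-0.2,-0.99],"claw":0.6},{"slide":[0.11,0.07,0.09],"angular":[0.19,-0.2,-0.99],"claw":0.6},{"slide":[0.11,0.07,0.09],"angular":[0.19,-0.2,-0.99],"claw":0.6}]'; python3 plan.py 0.5437 -0.0828 0.26 93.2 0
```

```text
time: 12.0
position: [0.5091, -0.1548, 0.2671]
tool_rot: [-1.388, -2.572, -0.269]
ft_force: [0.9, 0.2, 0.2]
grip_width: 0.803
grip_force: 0.0
t 12.0 gp [ 0.5098 -0.1568  0.2748] toolz [-0.094  0.256 -0.962] tooly [0.839 0.541 0.062]
F [0.9 0.2 0.2] grip 0.803 0.0 j [-0.3   0.25  0.82  1.59 -0.36  1.6   1.13]
slide [0.14, 0.268, 0.119] ang [0.378, -0.402, -1.984] half [0.07, 0.134, 0.059] [0.189, -0.201, -0.992] third [0.047, 0.089, 0.04] [0.126, -0.134, -0.661]
```

```bash
python3 -m inch '[{"slide":[0.07,0.134,0.06],"angular":[0.19,-0.2,-0.99],"claw":0.6},{"slide":[0.07,0.134,0.06],"angular":[0.19,-0.2,-0.99],"claw":0.6},{"slide":[0.07,0.134,0.06],"angular":[0.19,-0.2,-0.99],"claw":0.6},{"slide":[0.07,0.134,0.06],"angular":[0.19,-0.2,-0.99],"claw":0.6},{"slide":[0.07,0.134,0.06],"angular":[0.19,-0.2,-0.99],"claw":0.6}]'; python3 plan.py 0.5437 -0.0828 0.26 93.2 0
```

```text
time: 12.5
position: [0.5264, -0.1193, 0.2605]
tool_rot: [-0.702, -2.95, -0.144]
ft_force: [0.8, -0.2, -0.2]
grip_width: 0.798
grip_force: 0.0
t 12.5 gp [ 0.527  -0.1202  0.2684] toolz [-0.081  0.116 -0.99 ] tooly [0.453 0.889 0.067]
F [ 0.8 -0.2 -0.2] grip 0.798 0.0 j [-0.4   0.18  0.72  1.62 -0.2   1.5   1.46]
slide [-0.001, 0.159, 0.045] ang [0.188, -0.2, -0.998] half [-0.0, 0.079, 0.022] [0.094, -0.1, -0.499] third [-0.0, 0.053, 0.015] [0.063, -0.067, -0.333]
```

```bash
python3 -m inch '[{"slide":[0,0.16,0.045],"angular":[0.19,-0.2,-0.99],"claw":0.4},{"slide":[0,0.16,0.045],"angular":[0.19,-0.2,-0.99],"claw":0.4},{"slide":[0,0.16,0.045],"angular":[0.19,-0.2,-0.99],"claw":0.4},{"slide":[0,0.16,0.045],"angular":[0.19,-0.2,-0.99],"claw":0.4},{"slide":[0,0.16,0.045],"angular":[0.19,-0.2,-0.99],"claw":0.4}]'; python3 plan.py 0.5445 -0.0833 0.18 93.2 0;python3 - <<'E'
from h import *
im=ctrl.get_image("wrist");cv2.imwrite("pics/w4.png",im["color"][...,::-1])
E
```

```text
time: 13.0
position: [0.5435, -0.083, 0.2526]
tool_rot: [-0.078, 3.14, -0.002]
ft_force: [-0.5, 0.6, -0.5]
grip_width: 0.704
grip_force: 0.0
t 13.0 gp [ 0.5435 -0.083   0.2606] toolz [ 0.001 -0.001 -1.   ] tooly [-0.05   0.999 -0.001]
F [-0.5  0.6 -0.5] grip 0.704 0.0 j [-0.48  0.1   0.63  1.7  -0.06  1.36  1.78]
slide [-0.004, -0.001, 0.322] ang [-0.002, 0.001, -0.011] half [-0.002, -0.001, 0.161] [-0.001, 0.001, -0.006] third [-0.001, -0.0, 0.107] [-0.001, 0.0, -0.004]
```

View pics/w4.png

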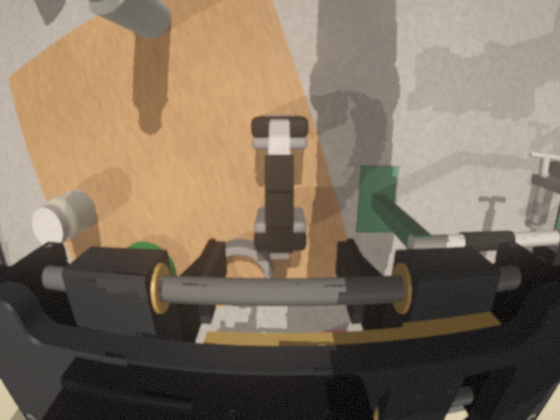

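The crown is at (279,185), centred between the fingers at (212,270) and (347,270). Descend and grip.

```bash
python3 -m inch '[{"slide":[0,0,0.15],"angular":[0,0,-0.01],"claw":0.3},{"slide":[0,0,0.3],"angular":[0,0,-0.01],"claw":0.3},{"slide":[0,0,0.4],"angular":[0,0,-0.01],"claw":0.3},{"slide":[0,0,0.442],"angular":[0,0,-0.01],"claw":0.3},{"slide":[0,0,0.442],"angular":[0,0,-0.01],"claw":0.3},{"slide":[0,0,0.442],"angular":[0,0,-0.01],"claw":0}]'; python3 plan.py 0.5437 -0.0833 0.150 93.2 0
```

```text
time: 13.65
position: [0.5458, -0.0837, 0.1443]
tool_rot: [-0.089, 3.136, -0.004]
ft_force: [-0.7, 0.6, 0.1]
grip_width: 0.615
grip_force: 0.0
t 13.65 gp [ 0.5458 -0.0836  0.1523] toolz [ 0.005 -0.002 -1.   ] tooly [-0.057  0.998 -0.003]
F [-0.7  0.6  0.1] grip 0.615 0.0 j [-0.46  0.19  0.63  1.83 -0.12  1.15  1.84]
slide [0.008, 0.002, 0.009] ang [-0.005, 0.009, 0.002] half [0.004, 0.001, 0.005] [-0.003, 0.004, 0.001] third [0.003, 0.001, 0.003] [-0.002, 0.003, 0.001]
```

```bash
python3 -m inch '[{"slide":[0.004,0,0.006],"angular":[0,0.005,0],"claw":0},{"slide":[0.004,0,0.006],"angular":[0,0.005,0],"claw":-1},{"slide":[0.004,0,0.006],"angular":[0,0.005,0],"claw":-1},{"slide":[0.004,0,0.006],"angular":[0,0.005,0],"claw":-1},{"slide":[0.004,0,0.006],"angular":[0,0.005,0],"claw":-1},{"slide":[0.004,0,0.006],"angular":[0,0.005,0],"claw":-1},{"slide":[0.004,0,0.006],"angular":[0,0.005,0],"claw":-1},{"slide":[0.004,0,0.006],"angular":[0,0.005,0],"claw":-1},{"slide":[0.004,0,0.006],"angular":[0,0.005,0],"claw":-1}]' 40; python3 plan.py 0.5665 0.1213 0.35 92.3 0
```

```text
time: 14.55
position: [0.5443, -0.0832, 0.1423]
tool_rot: [-0.092, 3.139, -0.004]
ft_force: [-0.1, -0.7, 3.5]
grip_width: 0.271
grip_force: 39.9
t 14.55 gp [ 0.5443 -0.0832  0.1503] toolz [ 0.002 -0.002 -1.   ] tooly [-0.059  0.998 -0.003]
F [-0.1 -0.7  3.5] grip 0.271 39.9 j [-0.46  0.19  0.63  1.84 -0.12  1.15  1.84]
slide [-0.138, 0.809, -0.801] ang [-0.005, 0.003, 0.036] half [-0.069, 0.405, -0.4] [-0.002, 0.001, 0.018] third [-0.046, 0.27, -0.267] [-0.002, 0.001, 0.012]
```

```bash
python3 -m inch '[{"slide":[0,0,-0.08],"angular":[0,0,0],"claw":-1},{"slide":[0,0,-0.25],"angular":[0,0,0],"claw":-1},{"slide":[0,0,-0.45],"angular":[0,0,0.01],"claw":-1},{"slide":[-0.02,0.06,-0.65],"angular":[0,0,0.02],"claw":-1},{"slide":[-0.05,0.16,-0.8],"angular":[0,0,0.03],"claw":-1},{"slide":[-0.09,0.32,-0.84],"angular":[0,0,0.036],"claw":-1},{"slide":[-0.11,0.5,-0.84],"angular":[0,0,0.036],"claw":-1},{"slide":[-0.13,0.66,-0.84],"angular":[0,0,0.036],"claw":-1},{"slide":[-0.14,0.75,-0.84],"angular":[0,0,0.036],"claw":-1},{"slide":[-0.14,0.8,-0.84],"angular":[0,0,0.036],"claw":-1}]'; python3 -m inch '[{"slide":[0,0,0],"angular":[0,0,0],"claw":-1},{"slide":[0,0,0],"angular":[0,0,0],"claw":-1},{"slide":[0,0,0],"angular":[0,0,0],"claw":-1}]'; python3 plan.py 0.5665 0.1213 0.35 92.3 0
python3 - <<'E'
from h import *
for c in("top","scene"):
    im=ctrl.get_image(c);w=cloud(im)
    if c=="scene": cv2.imwrite("pics/s5.png",cv2.resize(im["color"][60:320,250:550,::-1],None,fx=2.3,fy=2.3))
    m=(abs(w[...,0]-.566)<.09)&(abs(w[...,1]-.12)<.05)
    for a,b in((.195,.28),(.255,.28),(.295,.33)):
        p=w[m&(w[...,2]>a)&(w[...,2]<b)]
        if len(p)>8: print(c,a,len(p),p.min(0).round(3),p.max(0).round(3),cv2.minAreaRect(p[:,:2].astype(np.float32)))
E
```

```text
time: 15.55
position: [0.5662, 0.1225, 0.3498]
tool_rot: [0.07, -3.139, 0.004]
ft_force: [0.7, -0.3, -2.2]
grip_width: 0.268
grip_force: 40.0
time: 15.85
position: [0.5672, 0.1165, 0.3516]
tool_rot: [-0.057, 3.14, -0.005]
ft_force: [-1.0, 0.7, -1.5]
grip_width: 0.272
grip_force: 40.0
t 15.85 gp [0.5672 0.1165 0.3596] toolz [ 0.001 -0.003 -1.   ] tooly [-0.036  0.999 -0.003]
F [-1.   0.7 -1.5] grip 0.272 40.0 j [-0.69  0.14  0.5   1.45 -0.06  1.56  1.41]
slide [0.002, 0.02, 0.038] ang [-0.006, 0.002, -0.007] half [0.001, 0.01, 0.019] [-0.003, 0.001, -0.003] third [0.001, 0.007, 0.013] [-0.002, 0.001, -0.002]
top 0.195 283 [0.491 0.084 0.215] [0.641 0.128 0.28 ] ((0.5619602203369141, 0.09157338738441467), (0.04095727950334549, 0.15408846735954285), 77.37307739257812)
top 0.255 234 [0.492 0.085 0.256] [0.641 0.124 0.28 ] ((0.5632332563400269, 0.09109936654567719), (0.037221960723400116, 0.15224631130695343), 78.93734741210938)
top 0.295 70 [0.498 0.105 0.296] [0.539 0.12  0.33 ] ((0.5185298919677734, 0.1127161756157875), (0.014243567362427711, 0.0409076064825058), 88.90633392333984)
scene 0.195 2096 [0.494 0.085 0.211] [0.646 0.147 0.28 ] ((0.5699191093444824, 0.11502131819725037), (0.15216359496116638, 0.060233693569898605), 1.839654803276062)
scene 0.255 1043 [0.494 0.085 0.255] [0.646 0.147 0.28 ] ((0.5699058175086975, 0.11528095602989197), (0.15215371549129486, 0.059713833034038544), 1.839654803276062)
scene 0.295 281 [0.499 0.109 0.295] [0.639 0.129 0.33 ] ((0.5693009495735168, 0.12053388357162476), (0.018759433180093765, 0.140384241938591), 87.5816879272461)
```

View pics/s5.png

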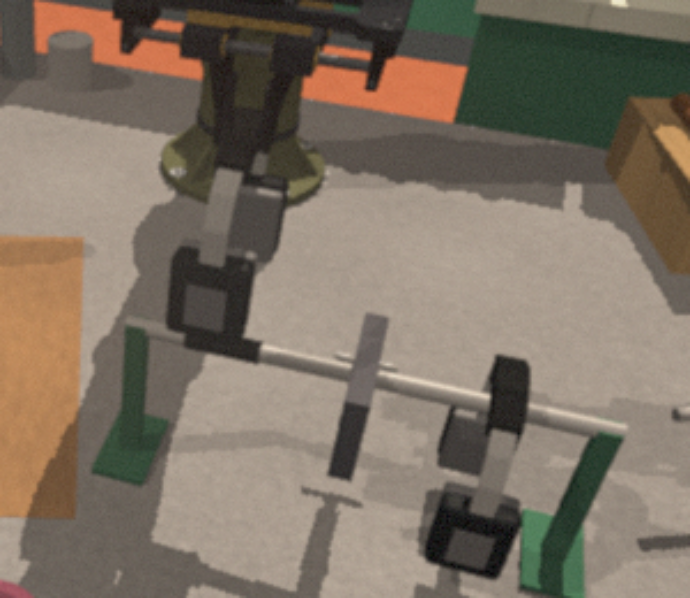

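The ears are held upright over the sleeve: far cup at crop pixel (208,295), sleeve at (222,347), square to the bar. Lowering in stages.

```bash
python3 -m inch '[{"slide":[0,0.01,0.1],"angular":[-0.005,0,-0.005],"claw":-1},{"slide":[0,0.02,0.22],"angular":[-0.005,0,-0.005],"claw":-1},{"slide":[0,0.02,0.34],"angular":[-0.005,0,-0.005],"claw":-1},{"slide":[0,0.02,0.46],"angular":[-0.005,0,-0.005],"claw":-1},{"slide":[0,0.02,0.55],"angular":[-0.005,0,-0.005],"claw":-1},{"slide":[0,0.02,0.6],"angular":[-0.005,0,-0.005],"claw":-1},{"slide":[0,0.02,0.62],"angular":[-0.005,0,-0.005],"claw":-1},{"slide":[0,0.02,0.62],"angular":[-0.005,0,-0.005],"claw":-1},{"slide":[0,0.02,0.62],"angular":[-0.005,0,-0.005],"claw":-1}]'; python3 plan.py 0.5665 0.1213 0.1823 92.3 0
```

```text
time: 16.85
position: [0.5678, 0.1237, 0.1978]
tool_rot: [-0.067, 3.138, 0.001]
ft_force: [-0.1, -0.5, -2.8]
grip_width: 0.269
grip_force: 40.0
t 16.85 gp [0.5678 0.1237 0.2058] toolz [ 0.003  0.001 -1.   ] tooly [-0.042  0.999  0.001]
F [-0.1 -0.5 -2.8] grip 0.269 40.0 j [-0.68  0.2   0.48  1.7  -0.1   1.26  1.43]
slide [0.006, -0.01, 0.094] ang [0.002, 0.006, 0.004] half [0.003, -0.005, 0.047] [0.001, 0.003, 0.002] third [0.002, -0.003, 0.031] [0.001, 0.002, 0.001]
```

```bash
python3 -m inch '[{"slide":[0.003,-0.005,0.03],"angular":[0,0.005,0],"claw":-1},{"slide":[0.005,-0.01,0.05],"angular":[0,0.005,0],"claw":-1},{"slide":[0.005,-0.01,0.07],"angular":[0,0.005,0],"claw":-1},{"slide":[0.005,-0.01,0.078],"angular":[0,0.005,0],"claw":-1},{"slide":[0.005,-0.01,0.078],"angular":[0,0.005,0],"claw":-1},{"slide":[0.005,-0.01,0.078],"angular":[0,0.005,0],"claw":-1}]'; python3 plan.py 0.5665 0.1213 0.1823 92.3 0
```

```text
time: 17.45
position: [0.5659, 0.1213, 0.177]
tool_rot: [0.067, -3.139, -0.0]
ft_force: [-0.1, -0.0, -1.8]
grip_width: 0.271
grip_force: 40.0
t 17.45 gp [0.566  0.1213 0.185 ] toolz [-0.002  0.    -1.   ] tooly [-0.043  0.999  0.   ]
F [-0.1 -0.  -1.8] grip 0.271 40.0 j [-0.68  0.22  0.48  1.72 -0.11  1.23  1.44]
slide [-0.002, 0.0, 0.011] ang [0.0, -0.003, 0.005] half [-0.001, 0.0, 0.005] [0.0, -0.001, 0.003] third [-0.001, 0.0, 0.004] [0.0, -0.001, 0.002]
```

```bash
python3 -m inch '[{"slide":[0,0,0.003],"angular":[0,0,0],"claw":-1},{"slide":[0,0,0.006],"angular":[0,0,0],"claw":-1},{"slide":[0,0,0.008],"angular":[0,0,0],"claw":-1},{"slide":[0,0,0.01],"angular":[0,0,0],"claw":-1},{"slide":[0,0,0.01],"angular":[0,0,0],"claw":-1}]'; python3 plan.py 0.5665 0.1213 0.1823 92.3 0
```

```text
time: 17.95
position: [0.5658, 0.1212, 0.1744]
tool_rot: [0.067, -3.139, -0.0]
ft_force: [-0.9, -0.7, -1.7]
grip_width: 0.269
grip_force: 40.0
t 17.95 gp [0.5658 0.1212 0.1824] toolz [-0.002  0.    -1.   ] tooly [-0.043  0.999  0.   ]
F [-0.9 -0.7 -1.7] grip 0.269 40.0 j [-0.68  0.22  0.48  1.73 -0.11  1.22  1.45]
slide [-0.003, 0.0, 0.0] ang [0.0, -0.003, 0.005] half [-0.001, 0.0, 0.0] [0.0, -0.002, 0.003] third [-0.001, 0.0, 0.0] [0.0, -0.001, 0.002]
```

No contact yet; a little further.

```bash
python3 -m inch '[{"slide":[0,0,0.003],"angular":[0,0,0],"claw":-1},{"slide":[0,0,0.006],"angular":[0,0,0],"claw":-1},{"slide":[0,0,0.006],"angular":[0,0,0],"claw":-1},{"slide":[0,0,0.006],"angular":[0,0,0],"claw":-1}]'; python3 plan.py 0.5665 0.1213 0.1823 92.3 0
```

```text
time: 18.35
position: [0.5659, 0.1212, 0.1739]
tool_rot: [0.067, -3.14, -0.001]
ft_force: [-2.9, -0.3, 5.7]
grip_width: 0.268
grip_force: 40.0
t 18.35 gp [0.5659 0.1212 0.1819] toolz [-0.001  0.001 -1.   ] tooly [-0.043  0.999  0.001]
F [-2.9 -0.3  5.7] grip 0.268 40.0 j [-0.68  0.22  0.48  1.73 -0.11  1.22  1.45]
slide [-0.002, 0.0, -0.001] ang [0.001, -0.003, 0.005] half [-0.001, 0.0, -0.001] [0.001, -0.001, 0.002] third [-0.001, 0.0, -0.0] [0.0, -0.001, 0.002]
```

```bash
python3 -m inch '[{"slide":[0,0,-0.002],"angular":[0,0,0],"claw":-1},{"slide":[0,0,-0.003],"angular":[0,0,0],"claw":-1},{"slide":[0,0,-0.003],"angular":[0,0,0],"claw":-0.4},{"slide":[0,0,-0.003],"angular":[0,0,0],"claw":-0.35},{"slide":[0,0,-0.003],"angular":[0,0,0],"claw":-0.2},{"slide":[0,0,-0.003],"angular":[0,0,0],"claw":0},{"slide":[0,0,-0.003],"angular":[0,0,0],"claw":0.1},{"slide":[0,0,-0.003],"angular":[0,0,0],"claw":0.1}]' 5
python3 - <<'E'
from h import *
for c in("top","scene"):
    im=ctrl.get_image(c);w=cloud(im)
    if c=="scene": cv2.imwrite("pics/s6.png",cv2.resize(im["color"][60:320,250:550,::-1],None,fx=2.3,fy=2.3))
    m=(abs(w[...,0]-.566)<.09)&(abs(w[...,1]-.12)<.05)
    for a,b in((.03,.12),(.08,.108)):
        p=w[m&(w[...,2]>a)&(w[...,2]<b)]
        if len(p)>8: print(c,a,len(p),p.min(0).round(3),p.max(0).round(3),cv2.minAreaRect(p[:,:2].astype(np.float32)))
E
```

```text
time: 19.15
position: [0.5659, 0.1212, 0.1737]
tool_rot: [0.067, -3.139, -0.0]
ft_force: [0.0, 0.7, -0.3]
grip_width: 0.53
grip_force: 0.0
top 0.03 197 [0.49  0.09  0.034] [0.638 0.125 0.12 ] ((0.5609351396560669, 0.0944414809346199), (0.03385612741112709, 0.15028482675552368), 78.53860473632812)
top 0.08 158 [0.491 0.09  0.08 ] [0.638 0.125 0.106] ((0.5617350935935974, 0.09427928924560547), (0.03385612741112709, 0.1486523449420929), 78.53860473632812)
scene 0.03 1482 [0.497 0.089 0.031] [0.645 0.153 0.12 ] ((0.5714914798736572, 0.12014646828174591), (0.1476440131664276, 0.06018683686852455), 2.1814961433410645)
scene 0.08 649 [0.499 0.09  0.08 ] [0.645 0.153 0.108] ((0.5726085305213928, 0.1202436238527298), (0.14493057131767273, 0.05988117307424545), 2.277355909347534)
```

View pics/s6.png

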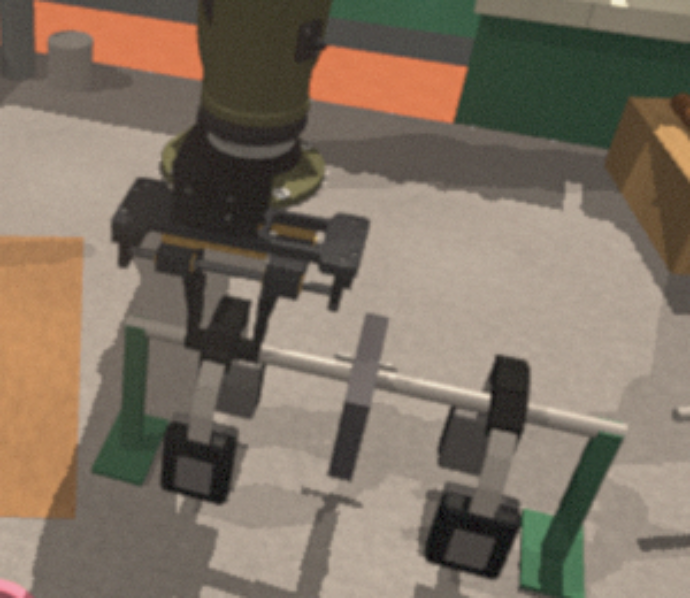

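The ears hang over the sleeve with one cup on each side of the bar, near (200,460) and (242,385), and the fingers are open. Retreat straight up, settle, verify.

```bash
python3 -m inch '[{"slide":[0,0,-0.03],"angular":[0,0,0],"claw":0.1},{"slide":[0,0,-0.1],"angular":[0,0,0],"claw":0.1},{"slide":[0,0,-0.25],"angular":[0,0,0],"claw":0.1},{"slide":[0,0,-0.45],"angular":[0,0,0],"claw":0.1},{"slide":[0,0,-0.65],"angular":[0,0,0],"claw":0.1},{"slide":[0,0,-0.7],"angular":[0,0,0],"claw":0.1},{"slide":[0,0,-0.7],"angular":[0,0,0],"claw":0.1},{"slide":[0,0,-0.7],"angular":[0,0,0],"claw":0.1},{"slide":[0,0,-0.7],"angular":[0,0,0],"claw":0.1},{"slide":[0,0,-0.7],"angular":[0,0,0],"claw":0.1}]'
python3 - <<'E'
from h import *
for k in range(2):
    for c in("top","scene"):
        im=ctrl.get_image(c);w=cloud(im)
        if c=="scene" and k: cv2.imwrite("pics/s7.png",im["color"][...,::-1])
        m=(abs(w[...,0]-.566)<.09)&(abs(w[...,1]-.12)<.05)
        for a,b in((.03,.12),(.08,.108),(.174,.19)):
            p=w[m&(w[...,2]>a)&(w[...,2]<b)]
            if len(p)>8: print(c,a,len(p),p.min(0).round(3),p.max(0).round(3),cv2.minAreaRect(p[:,:2].astype(np.float32)))
w=cloud(ctrl.get_image("top"))
for q in("spray_can","tape","jar"):
    for r in ctrl.outline_of(q,"top")[:3]:
        p=w[r["mask"]];print(q,round(r["confidence"],2),np.nanmedian(p,0).round(3))
E
```

```text
time: 20.25
position: [0.5654, 0.1211, 0.3468]
tool_rot: [0.067, -3.136, 0.001]
ft_force: [0.8, -0.4, -0.4]
grip_width: 0.552
grip_force: 0.0
top 0.03 281 [0.49  0.09  0.035] [0.526 0.149 0.12 ] ((0.5076517462730408, 0.11947625875473022), (0.034386079758405685, 0.058497700840234756), 1.6529327630996704)
top 0.08 234 [0.49  0.091 0.081] [0.525 0.149 0.106] ((0.5075758695602417, 0.11980047821998596), (0.034327395260334015, 0.057881955057382584), 1.4415953159332275)
top 0.174 98 [0.526 0.11  0.174] [0.558 0.134 0.184] ((0.5421656966209412, 0.12182818353176117), (0.024254215881228447, 0.0318397656083107), 89.44559478759766)
scene 0.03 1478 [0.497 0.089 0.033] [0.645 0.153 0.12 ] ((0.5715432167053223, 0.1199682354927063), (0.1475210040807724, 0.06028669700026512), 2.2849032878875732)
scene 0.08 654 [0.499 0.089 0.08 ] [0.644 0.153 0.108] ((0.5722709894180298, 0.11997108161449432), (0.14377105236053467, 0.060284554958343506), 2.311386823654175)
scene 0.174 278 [0.535 0.108 0.174] [0.606 0.133 0.184] ((0.5704091191291809, 0.12032711505889893), (0.07159218192100525, 0.023932019248604774), 1.
[... 456 characters left out ...]
6, 0.0244179405272007), 3.2163448333740234)
scene 0.03 1478 [0.495 0.089 0.033] [0.645 0.153 0.12 ] ((0.5711455941200256, 0.11996680498123169), (0.14902010560035706, 0.06052977964282036), 2.3272249698638916)
scene 0.08 651 [0.499 0.089 0.08 ] [0.645 0.153 0.107] ((0.5726845264434814, 0.12018323689699173), (0.14443521201610565, 0.06009627878665924), 2.387421131134033)
scene 0.174 279 [0.532 0.108 0.174] [0.604 0.133 0.184] ((0.5677499771118164, 0.12031041085720062), (0.07157236337661743, 0.024288315325975418), 1.2367572784423828)
spray_can 0.64 [ 0.35  -0.243  0.125]
tape 0.98 [ 0.693 -0.272  0.028]
tape 0.74 [0.82  0.019 0.028]
tape 0.61 [ 0.684 -0.129  0.029]
jar 0.97 [ 0.601 -0.368  0.082]
```

View pics/s7.png

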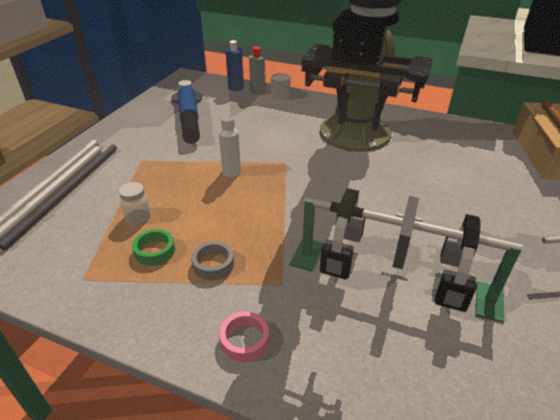

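The ears hang at (340,230) on the sleeve, still and straight, and the centre reads 0.120 in y against the sleeve's 0.121. The can at (230,150), tape at (213,260) and jar at (134,203) have not moved.

```bash
python3 -c "
from bench import ctrl; print(ctrl.close_job())"
```

```text
the job is handed in; nothing more can be done
None
```

The ear defenders were stood upright on their cups and released, then re-grasped and hung straight and still over the middle of the sleeve. The spray can, tape and jar did not move, and the job is handed in at about 21 s.

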